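Bring the bin status tags up to date

ROBOT

A 7-joint arm with a two-finger parallel gripper is mounted at the origin on the work surface. World frame = base frame: x ahead of the robot, y to its left, z up, the work surface at z = 0. Lengths are in m, angles in rad, forces in N, time in s.
With the tool pointing down it reaches from about 0.425 to 1.025 m from the base axis. Payload 3.6 kg.
Tool frame: the origin (TCP) lies on the centre line of the jaws, within the pads' length; the fingertips stand 25 mm ahead of it and the grasp point (between the pads) lies 6 mm ahead of it; z points along the fingers, y is the line along which they close (so a half turn about z gives the same grasp; the last joint's range is limited). The gripper opens to 85 mm and grips with 20 to 120 N. Pads are 22 mm wide; open, the fingers measure 114 mm over their backs; the gripper's body (76 mm by 85 mm) begins 54 mm behind the grasp point. The pads swing forward as they close: fully open they stand 13 mm farther back than shut.
Start: joints at [1.23, 0.591, 0.048, 1.609, -0.033, 0.943, -0.034], TCP at [0.178, -0.703, 0.256] pointing down, gripper open.
Joint ranges: [-2.69, 2.69], [-0.47, 2.24], [-1.27, 1.36], [0.19, 2.51], [-1.53, 4.68], [0.08, 2.07], [-3.09, 3.09]. Speed limits (rad/s): [2.57, 2.57, 3.14, 3.14, 3.14, 3.14, 3.14].

INTERFACE

Orientations are given as a unit quaternion [w, x, y, z].
In Python, from workcell import state, optics, ctrl gives the robot as it stands.
- The arm moves only by the shell command python3 -m inch 'ROWS' [OPENING]. ROWS is JSON, one flat list of numbers, 6 for each row, row after row: the shift along the world's x, y, z in units of 0.03 m (1.0 is 0.03 m), then the turn, a rotation vector about the world's x, y, z in units of 2 pi rad (1.0 is 2 pi rad). A call has exactly 10 rows; each row shifts and turns the commanded pose from where the row before left it; what a row does not reach is not made up. A row lasts 1/12 s, in which the tool goes at most 41.7 mm and 7.16 degrees, less where a joint would pass 70% of its speed; a pose out of reach is approached as far as the arm can. A call with a number of a shift or a turn outside -1 to 1 is refused whole. A call with a gripper value outside its range is refused whole. OPENING is the opening, from 0 (shut) to 1 (fully open), set as the call begins (- or left out, the last holds). The fingers move at their own pace and stop on an object; the grip force is fixed at half the most. Time passes only in rows, so rows that do not move let the fingers close, or fill a call up. It gives the time, the measured TCP pose, the force, the opening and the grip force at its end, in the units of the state.
- state(): the state, without advancing time (a new reading comes with each control period).
- optics.camera(name): name is "scene" or "top"; returns a dict with "frame" (420x560x3 uint8, blue, green, red), "camera_matrix" (3x3 intrinsics, pixels), "T" (4x4, takes a point from camera to world coordinates). Camera axes: x right, y down, z forward; pixel columns grow to the right and rows downward; lengths in m; the calibration is good to about 2 mm. A picture is of the moment at which its call begins. There is no depth.
- ctrl.close_job(): hands the job in; it is judged then, once.
The state is a dict: "time": time; "joints": joint angles; "qd": joint speeds; "joint_torque": joint torques, N m; "eef_pos": TCP position; "eef_rot": TCP orientation; "force": force on the tool from outside, world axes, zero at the start; "moment": the same for the moment, N m; "finger_gap": finger opening in m; "finger_force": force on a finger pad.
Only numpy, scipy, OpenCV 4.12 (cv2) and the standard library are available. Lean on these libraries where they do the work, as an engineer would, in place of code of your own. Each camera call takes 0.05 s, during which the arm holds its last target. There are 200 camera calls.

TASK

The bins on the bench have just been restocked, but their red-and-green flip tags still show the old state. Push over with a fingertip only the tags that are wrong, without pinching them or pushing hard, so that every full bin shows green and every nearly empty bin shows red, each tag lying fully over on its rest. Leave the tags that are already right as they are, and do not move or pick up the things standing about.

Things in the scene. Friction and masses are not known exactly. Their poses are not given: they have to be found in the camera images.
- rack: Fixed plywood rack, 310 x 680 mm (own x away from the robot, own y left). Origin on the bench midway along the row of 5 tags. Flat ledge, top 30 mm above the bench, x -90 to +62 mm; behind it 5 open-front blue bins 122 mm wide, 150 deep, rim 105 mm above the bench, front lip 68 mm, centres at x +137, y 0, +-128, +-256 mm. The tag before a bin (same y, x 0) speaks for it.
- holder_1: Fixed hinge holder of a tag, axes as the rack's. Origin on the ledge's top, under the middle of the hinge pin, which runs along its x 18 mm above the origin. Foot 84 x 24 mm, two ears at x +-33.5 mm 23 mm high, rubber rests up to 24 mm high within y +-11 mm. Holders stand 128 mm apart, one per bin; which holder stands before which bin changes, and which bins are full (3) or nearly empty (2).
- holder_2: Another holder, same as holder_1, before another bin.
- holder_3: Another holder, same as holder_1, before another bin.
- holder_4: Another holder, same as holder_1, before another bin.
- holder_5: Another holder, same as holder_1, before another bin.
- tag_1 (a joint): Angle (rad) of the tag in holder_1: steel plate, 60 mm along the hinge, 44 mm from pin to free edge, 3 mm thick, about 50 g, one face red, one green. 0: leans to the holder's +y (left), resting 30 degrees above level, red face up (shows red). 2.09: leans likewise to -y (right), green face up (shows green). 1.05: upright. Turns freely, slightly damped; past upright it falls over by its own weight.
- tag_2 (a joint): Same for the tag in holder_2.
- tag_3 (a joint): Same for the tag in holder_3.
- tag_4 (a joint): Same for the tag in holder_4.
- tag_5 (a joint): Same for the tag in holder_5.
- edge_1 (a point): Middle of tag_1's free edge (4.4 mm bead); at rest 38 mm beside the pin, 22 mm above it (70 mm above the bench), 47 mm or more from a neighbour's edge. A plumb fingertip pushed level at it jams by friction; one leaning about 30 degrees (wrist outward), its end brought in under the edge 6 to 10 mm above the pin, then moved in and up to 20 mm above the pin, swings the tag over with under 3 N.
- edge_2 (a point): Same for tag_2.
- edge_3 (a point): Same for tag_3.
- edge_4 (a point): Same for tag_4.
- edge_5 (a point): Same for tag_5.
- full_bolts: Heap of zinc bolts filling one bin (a full bin). Origin at the centre of that bin's inner floor, 137 mm behind (own +x) the holder of its tag. Fixed; not to be touched.
- full_sleeves: Heap of brass sleeves filling one bin (a full bin). Origin at the centre of that bin's inner floor, 137 mm behind (own +x) the holder of its tag. Fixed; not to be touched.
- full_knobs: Heap of orange knobs filling one bin (a full bin). Origin at the centre of that bin's inner floor, 137 mm behind (own +x) the holder of its tag. Fixed; not to be touched.
- low_spools: Two yellow spools, all that is left in one bin (a nearly empty bin). Origin as for the heaps. Fixed.
- low_spacers: Three white spacers, all that is left in one bin (a nearly empty bin). Origin as for the heaps. Fixed.
- coupling: Loose bystander: upright brass coupling, 26 mm diameter, 34 mm high, standing on the ledge's front strip, 66 to 70 mm in front (-x) of the row of hinges. Origin under its centre.
- screwdriver: Loose bystander: red-handled screwdriver, 200 mm, lying on the bench beyond the rack's right end, roughly along x. Origin at its middle, underside.
- can: Loose bystander: spray can, 52 mm diameter, 150 mm high, standing on the bench beyond the rack's left end. Origin under its centre.

How it is judged:
At the end, for the whole second after the job is handed in: Every tag in front of a full bin rests green side up (joint above 2.01 rad) and every tag in front of a nearly empty bin rests red side up (joint below 0.08 rad), all still (under 0.2 rad/s); coupling, screwdriver and can within 15 mm of where they stood ((((horizontal distance between holder_1 and low_spools below 0.162 m or horizontal distance between holder_1 and low_spacers below 0.162 m) and value of joint tag_1 below 0.08 rad) or (horizontal distance between holder_1 and low_spools above 0.162 m and horizontal distance between holder_1 and low_spacers above 0.162 m and value of joint tag_1 above 2.01 rad)) and velocity of joint tag_1 between -0.2 and 0.2 rad/s and (((horizontal distance between holder_2 and low_spools below 0.162 m or horizontal distance between holder_2 and low_spacers below 0.162 m) and value of joint tag_2 below 0.08 rad) or (horizontal distance between holder_2 and low_spools above 0.162 m and horizontal distance between holder_2 and low_spacers above 0.162 m and value of joint tag_2 above 2.01 rad)) and velocity of joint tag_2 between -0.2 and 0.2 rad/s and (((horizontal distance between holder_3 and low_spools below 0.162 m or horizontal distance between holder_3 and low_spacers below 0.162 m) and value of joint tag_3 below 0.08 rad) or (horizontal distance between holder_3 and low_spools above 0.162 m and horizontal distance between holder_3 and low_spacers above 0.162 m and value of joint tag_3 above 2.01 rad)) and velocity of joint tag_3 between -0.2 and 0.2 rad/s and (((horizontal distance between holder_4 and low_spools below 0.162 m or horizontal distance between holder_4 and low_spacers below 0.162 m) and value of joint tag_4 below 0.08 rad) or (horizontal distance between holder_4 and low_spools above 0.162 m and horizontal distance between holder_4 and low_spacers above 0.162 m and value of joint tag_4 above 2.01 rad)) and velocity of joint tag_4 between -0.2 and 0.2 rad/s and (((horizontal distance between holder_5 and low_spools below 0.162 m or horizontal distance between holder_5 and low_spacers below 0.162 m) and value of joint tag_5 below 0.08 rad) or (horizontal distance between holder_5 and low_spools above 0.162 m and horizontal distance between holder_5 and low_spacers above 0.162 m and value of joint tag_5 above 2.01 rad)) and velocity of joint tag_5 between -0.2 and 0.2 rad/s and distance of each of coupling, screwdriver, can from where it was at the start of the episode below 0.015 m); the robot touches nothing.
It fails at once if a tag that was already right was flipped over ((distance of edge_1 from where it was at the start of the episode above 0.045 m and (horizontal distance between holder_1 and low_spools below 0.162 m or horizontal distance between holder_1 and low_spacers below 0.162 m) and value of joint tag_1 above 1.15 rad) or (distance of edge_1 from where it was at the start of the episode above 0.045 m and horizontal distance between holder_1 and low_spools above 0.162 m and horizontal distance between holder_1 and low_spacers above 0.162 m and value of joint tag_1 below 0.95 rad) or (distance of edge_2 from where it was at the start of the episode above 0.045 m and (horizontal distance between holder_2 and low_spools below 0.162 m or horizontal distance between holder_2 and low_spacers below 0.162 m) and value of joint tag_2 above 1.15 rad) or (distance of edge_2 from where it was at the start of the episode above 0.045 m and horizontal distance between holder_2 and low_spools above 0.162 m and horizontal distance between holder_2 and low_spacers above 0.162 m and value of joint tag_2 below 0.95 rad) or (distance of edge_3 from where it was at the start of the episode above 0.045 m and (horizontal distance between holder_3 and low_spools below 0.162 m or horizontal distance between holder_3 and low_spacers below 0.162 m) and value of joint tag_3 above 1.15 rad) or (distance of edge_3 from where it was at the start of the episode above 0.045 m and horizontal distance between holder_3 and low_spools above 0.162 m and horizontal distance between holder_3 and low_spacers above 0.162 m and value of joint tag_3 below 0.95 rad) or (distance of edge_4 from where it was at the start of the episode above 0.045 m and (horizontal distance between holder_4 and low_spools below 0.162 m or horizontal distance between holder_4 and low_spacers below 0.162 m) and value of joint tag_4 above 1.15 rad) or (distance of edge_4 from where it was at the start of the episode above 0.045 m and horizontal distance between holder_4 and low_spools above 0.162 m and horizontal distance between holder_4 and low_spacers above 0.162 m and value of joint tag_4 below 0.95 rad) or (distance of edge_5 from where it was at the start of the episode above 0.045 m and (horizontal distance between holder_5 and low_spools below 0.162 m or horizontal distance between holder_5 and low_spacers below 0.162 m) and value of joint tag_5 above 1.15 rad) or (distance of edge_5 from where it was at the start of the episode above 0.045 m and horizontal distance between holder_5 and low_spools above 0.162 m and horizontal distance between holder_5 and low_spacers above 0.162 m and value of joint tag_5 below 0.95 rad)).
It fails at once if a tag was pinched or pushed hard (over 15 N) (contact force between the fingers and holder_1 above 15 N or contact force between the fingers and holder_2 above 15 N or contact force between the fingers and holder_3 above 15 N or contact force between the fingers and holder_4 above 15 N or contact force between the fingers and holder_5 above 15 N).
It fails at once if a loose thing standing about was moved more than 15 mm or lifted (distance of any of coupling, screwdriver, can from where it was at the start of the episode above 0.015 m).
It also fails if it takes over 58 s, if anything falls off the work surface, if the arm or the gripper's body presses on something with over 40 N, if the wrist force passes 120 N, or if a joint passes its speed limit or range.

## Working session

There is one attempt and no reset: what is moved stays moved. The work goes in short steps, Python scripts to look and compute and a shell command to move; the robot and the scene stay as the last step left them, time stands still between calls to the robot, and variables do not carry over. Pictures are saved under pics/ and viewed, at most 10 in all, crops included, and the job is handed in when it is done.

```bash
mkdir -p pics; ls
python3 - <<'E'
from workcell import state, optics
import cv2
for n in("scene","top"):
    c=optics.camera(n); cv2.imwrite(f"pics/{n}0.png",c["frame"]); print(n,c["camera_matrix"].round(1).tolist(),c["T"].round(3).tolist())
s=state(); print(s["time"],s["eef_pos"],s["eef_rot"],s["finger_gap"],s["force"])
E
```

```text
pics
scene [[509.5, 0.0, 276.0], [0.0, 509.5, 208.9], [0.0, 0.0, 1.0]] [[0.775, 0.497, -0.39, 1.129], [0.632, -0.618, 0.467, -0.616], [-0.009, -0.609, -0.793, 1.152], [0.0, 0.0, 0.0, 1.0]]
top [[485.8, 0.0, 282.8], [0.0, 485.8, 218.5], [0.0, 0.0, 1.0]] [[0.022, -0.993, 0.112, 0.468], [-1.0, -0.023, -0.008, 0.011], [0.011, -0.112, -0.994, 1.28], [0.0, 0.0, 0.0, 1.0]]
0.1 [ 0.17765791 -0.70218766  0.25525082] [-9.97662843e-04  9.92330614e-01  1.23607952e-01 -1.78134446e-04] 0.08537163298246953 [ 0.42394913 -0.15682193 -1.08175837]
```

View pics/top0.png

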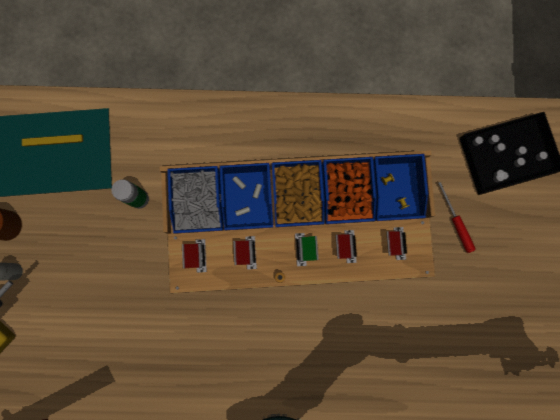

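View pics/scene0.png

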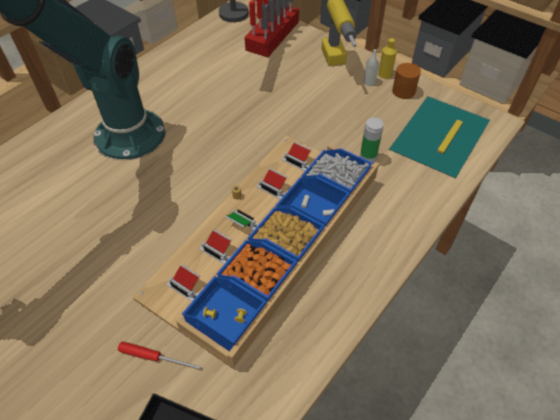

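The top view shows bins left to right: bolts (col 197), spacers (247), sleeves (300), knobs (349) and spools (402). The tags are red, red, green, red, red. The wrong ones are the bolts tag (193,255) and the knobs tag (346,246). Both lean left, so both need pushing to the right. The coupling is at (280,276).

```bash
cat > h.py <<'E'
import numpy as np, cv2
from workcell import state, optics
from scipy.spatial.transform import Rotation as Ro
def ray(c,u,v,z):
    T=c["T"]; d=T[:3,:3]@np.linalg.solve(c["camera_matrix"],[u,v,1.]); o=T[:3,3]
    return o+d*(z-o[2])/d[2]
def tags(name):
    c=optics.camera(name); h=cv2.cvtColor(c["frame"],cv2.COLOR_BGR2HSV); out=[]
    for col,m in (("red",cv2.inRange(h,(0,190,50),(4,255,255))|cv2.inRange(h,(174,190,50),(180,255,255))),("green",cv2.inRange(h,(50,150,40),(75,255,255)))):
        n,l,st,ce=cv2.connectedComponentsWithStats(m)
        for i in range(1,n):
            if st[i,4]>60:
                p=ray(c,*ce[i],.059)
                out.append((col,st[i].tolist(),ce[i].round(1).tolist(),p.round(4).tolist()))
    return out
def go(pin,yaw,dy,dz,dx=0,lean=30):   # tip target relative to the pin (rack axes) -> shift units & turn units
    s=state(); w,x,y,z=s["eef_rot"]; Rc=Ro.from_quat([x,y,z,w])
    a,b=np.cos(yaw),np.sin(yaw); X=np.array([a,b,0]);Y=np.array([-b,a,0]);L=np.radians(lean)
    zt=-np.sin(L)*Y-np.cos(L)*np.array([0,0,1]); Rt=Ro.from_matrix(np.c_[np.cross(X,zt),X,zt])
    tcp=np.array(pin)+dx*X+dy*Y+[0,0,dz]-.025*zt
    print("tcp",tcp.round(4),"shift/30mm",((tcp-s["eef_pos"])/.03).round(3),"turn/2pi",((Rt*Rc.inv()).as_rotvec()/2/np.pi).round(4))
E
python3 - <<'E'
from h import *
for n in("top","scene"):
    print(n); [print(t) for t in tags(n)]
c=optics.camera("top"); print("can",ray(c,128,193,.15),"coupling",ray(c,280,276,.05))
E
```

```text
top
('red', [452, 216, 23, 37, 336], [463.2, 234.1], [0.5772, -0.4567, 0.059])
('red', [389, 232, 12, 23, 219], [394.6, 242.9], [0.5511, -0.2825, 0.059])
('red', [339, 235, 12, 23, 237], [344.1, 246.0], [0.5405, -0.1551, 0.059])
('red', [236, 241, 13, 23, 281], [242.1, 251.9], [0.5196, 0.1007, 0.059])
('red', [184, 244, 15, 24, 304], [191.0, 255.2], [0.5086, 0.2284, 0.059])
('green', [302, 237, 14, 23, 293], [308.7, 248.0], [0.5332, -0.066, 0.059])
scene
('red', [250, 1, 5, 24, 94], [252.0, 12.5], [-0.0808, 0.7058, 0.059])
('red', [257, 0, 5, 18, 61], [259.0, 7.5], [-0.0825, 0.7491, 0.059])
('red', [246, 8, 52, 48, 1020], [271.2, 34.7], [0.0697, 0.6394, 0.059])
('red', [290, 145, 19, 15, 173], [298.8, 151.9], [0.5101, 0.2338, 0.059])
('red', [265, 171, 20, 17, 188], [274.1, 179.2], [0.5207, 0.1057, 0.059])
('red', [207, 232, 22, 20, 239], [217.8, 241.7], [0.5421, -0.1496, 0.059])
('red', [175, 268, 22, 21, 261], [185.4, 278.0], [0.5535, -0.2775, 0.059])
('red', [119, 343, 41, 18, 303], [137.6, 351.0], [0.6034, -0.4763, 0.059])
('green', [362, 138, 17, 20, 227], [369.4, 148.2], [0.6641, 0.3766, 0.059])
('green', [229, 213, 21, 12, 100], [238.8, 218.6], [0.5351, -0.0603, 0.059])
can [0.64782704 0.36587661 0.15      ] coupling [0.46178381 0.00435666 0.05      ]
```

```bash
python3 -c "
from h import *
go((.5429,-.1715,.048),.083,.056,.10)
go((.5429,-.1715,.048),.083,.056,.008)"
```

```text
tcp [ 0.5372 -0.1032  0.1697] shift/30mm [11.983 19.975 -2.868] turn/2pi [-0.0737  0.0524  0.2183]
tcp [ 0.5372 -0.1032  0.0777] shift/30mm [11.983 19.975 -5.935] turn/2pi [-0.0737  0.0524  0.2183]
```

```bash
python3 -m inch '[0.4,0.66,0,-0.0025,0.0017,0.0073, 0.4,0.66,0,-0.0025,0.0017,0.0073, 0.4,0.66,0,-0.0025,0.0017,0.0073, 0.4,0.66,0,-0.0025,0.0017,0.0073, 0.4,0.66,0,-0.0025,0.0017,0.0073, 0.4,0.66,0,-0.0025,0.0017,0.0073, 0.4,0.66,0,-0.0025,0.0017,0.0073, 0.4,0.66,0,-0.0025,0.0017,0.0073, 0.4,0.66,0,-0.0025,0.0017,0.0073, 0.4,0.66,0,-0.0025,0.0017,0.0073]' 0
python3 -m inch '[0.4,0.66,0,-0.0025,0.0017,0.0073, 0.4,0.66,0,-0.0025,0.0017,0.0073, 0.4,0.66,0,-0.0025,0.0017,0.0073, 0.4,0.66,0,-0.0025,0.0017,0.0073, 0.4,0.66,0,-0.0025,0.0017,0.0073, 0.4,0.66,0,-0.0025,0.0017,0.0073, 0.4,0.66,0,-0.0025,0.0017,0.0073, 0.4,0.66,0,-0.0025,0.0017,0.0073, 0.4,0.66,0,-0.0025,0.0017,0.0073, 0.4,0.66,0,-0.0025,0.0017,0.0073]'
python3 -m inch '[0.4,0.66,0,-0.0025,0.0017,0.0073, 0.4,0.66,0,-0.0025,0.0017,0.0073, 0.4,0.66,0,-0.0025,0.0017,0.0073, 0.4,0.66,0,-0.0025,0.0017,0.0073, 0.4,0.66,0,-0.0025,0.0017,0.0073, 0.4,0.66,0,-0.0025,0.0017,0.0073, 0.4,0.66,0,-0.0025,0.0017,0.0073, 0.4,0.66,0,-0.0025,0.0017,0.0073, 0.4,0.66,0,-0.0025,0.0017,0.0073, 0.4,0.66,0,-0.0025,0.0017,0.0073]'
python3 -c "
from h import *
go((.5429,-.1715,.048),.083,.056,.04)
s=state();print(s['joints'].round(2) if hasattr(s['joints'],'round') else s['joints'])"
```

```text
time: 1.08
eef_pos: [0.2983, -0.5038, 0.2564]
eef_rot: [0.071, 0.933, 0.346, -0.062]
force: [-0.0, 0.1, -0.4]
finger_gap: -0.0002
finger_force: 0.0
time: 1.92
eef_pos: [0.4184, -0.3058, 0.2565]
eef_rot: [0.137, 0.817, 0.546, -0.12]
force: [0.7, 0.1, 0.4]
finger_gap: -0.0001
finger_force: 0.0
time: 2.75
eef_pos: [0.5384, -0.1077, 0.2564]
eef_rot: [0.195, 0.651, 0.713, -0.171]
force: [0.4, -0.0, 0.1]
finger_gap: 0.0
finger_force: 0.0
tcp [ 0.5372 -0.1032  0.1097] shift/30mm [-0.04   0.149 -4.892] turn/2pi [ 0.0001  0.0016 -0.0016]
[-0.04  0.4  -0.15  2.09  0.8   0.87 -0.67]
```

```bash
python3 -m inch '[0,0.015,-0.49,0,0.0002,-0.0002, 0,0.015,-0.49,0,0.0002,-0.0002, 0,0.015,-0.49,0,0.0002,-0.0002, 0,0.015,-0.49,0,0.0002,-0.0002, 0,0.015,-0.49,0,0.0002,-0.0002, -0.01,0.015,-0.49,0,0.0002,-0.0002, -0.01,0.015,-0.49,0,0.0002,-0.0002, -0.01,0.015,-0.49,0,0.0002,-0.0002, -0.01,0.015,-0.49,0,0,0, 0,0.015,-0.48,0,0,0]'
python3 - <<'E'
from h import *
go((.5429,-.1715,.048),.083,.056,.04); go((.5429,-.1715,.048),.083,.056,.008)
a=optics.camera("scene")["frame"][150:330,120:330]; b=optics.camera("top")["frame"][190:290,290:430]
cv2.imwrite("pics/a1.png",np.hstack([cv2.resize(a,(420,360),interpolation=2),cv2.resize(b,(380,360))]))
E
```

```text
time: 3.58
eef_pos: [0.5369, -0.1042, 0.1089]
eef_rot: [0.19, 0.655, 0.71, -0.175]
force: [0.4, 0.7, -0.0]
finger_gap: -0.0
finger_force: 0.0
tcp [ 0.5372 -0.1032  0.1097] shift/30mm [0.009 0.033 0.024] turn/2pi [-0.0001  0.0001  0.0004]
tcp [ 0.5372 -0.1032  0.0777] shift/30mm [ 0.009  0.033 -1.042] turn/2pi [-0.0001  0.0001  0.0004]
```

View pics/a1.png

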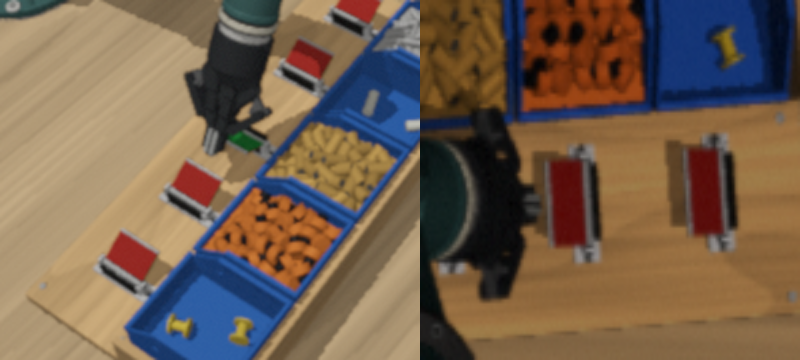

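The fingertip hangs between the green tag and the knobs tag, clear of both: scene crop (213,148), top crop (532,200) with the tag edge at 548. I'll lower it.

```bash
python3 -m inch '[0,0.02,-0.15,0,0,0, 0,0.01,-0.15,0,0,0, 0,0,-0.15,0,0,0, 0,0,-0.15,0,0,0, 0,0,-0.15,0,0,0, 0,0,-0.15,0,0,0, 0,0,-0.1,0,0,0, 0,0,-0.04,0,0,0, 0,0,0,0,0,0, 0,0,0,0,0,0]'
python3 - <<'E'
from h import *
go((.5429,-.1715,.048),.083,.056,.008); go((.5429,-.1715,.048),.083,.030,.012);go((.5429,-.1715,.048),.083,.0,.020)
for t in tags("top"): print(t[0],t[1],t[3])
E
```

```text
time: 4.52
eef_pos: [0.5366, -0.1035, 0.0784]
eef_rot: [0.19, 0.655, 0.71, -0.176]
force: [0.6, 0.5, 0.2]
finger_gap: -0.0002
finger_force: 0.0
tcp [ 0.5372 -0.1032  0.0777] shift/30mm [ 0.02   0.008 -0.024] turn/2pi [0.     0.     0.0004]
tcp [ 0.5394 -0.1291  0.0817] shift/30mm [ 0.091 -0.856  0.109] turn/2pi [0.     0.     0.0004]
tcp [ 0.5419 -0.159   0.0897] shift/30mm [ 0.174 -1.852  0.376] turn/2pi [0.     0.     0.0004]
red [452, 216, 23, 37, 343] [0.577, -0.4566, 0.059]
red [389, 232, 12, 23, 219] [0.5512, -0.2828, 0.059]
red [338, 235, 13, 23, 236] [0.5408, -0.1549, 0.059]
red [236, 241, 10, 15, 86] [0.5339, 0.1062, 0.059]
red [184, 244, 14, 24, 302] [0.5088, 0.2285, 0.059]
```

```bash
python3 -m inch '[0.01,-0.09,0.01,0,0,0, 0.01,-0.09,0.01,0,0,0, 0.01,-0.09,0.01,0,0,0, 0.01,-0.09,0.01,0,0,0, 0.01,-0.09,0.02,0,0,0, 0.01,-0.09,0.02,0,0,0, 0.01,-0.09,0.02,0,0,0, 0.01,-0.09,0.02,0,0,0, 0.01,-0.09,0.02,0,0,0, 0.01,-0.09,0.02,0,0,0]'
python3 -m inch '[0.01,-0.09,0.02,0,0,0, 0.01,-0.09,0.02,0,0,0, 0.01,-0.09,0.02,0,0,0, 0.01,-0.09,0.02,0,0,0, 0.01,-0.1,0.02,0,0,0, 0.01,-0.1,0.02,0,0,0, 0.01,-0.1,0.02,0,0,0, 0.01,-0.1,0.02,0,0,0, 0.01,-0.1,0.02,0,0,0, 0,-0.1,0.02,0,0,0]'
python3 - <<'E'
from h import *
go((.5429,-.1715,.048),.083,.0,.020)
a=optics.camera("scene")["frame"][150:330,120:330]; b=optics.camera("top")["frame"][190:290,290:430]
cv2.imwrite("pics/a2.png",np.hstack([cv2.resize(a,(420,360),interpolation=2),cv2.resize(b,(380,360))]))
E
```

```text
time: 5.4
eef_pos: [0.5396, -0.1308, 0.0833]
eef_rot: [0.19, 0.655, 0.71, -0.176]
force: [0.6, -0.3, -0.6]
finger_gap: -0.0001
finger_force: 0.1
time: 6.23
eef_pos: [0.5424, -0.1597, 0.0893]
eef_rot: [0.19, 0.655, 0.71, -0.176]
force: [0.3, 0.1, 0.5]
finger_gap: 0.0001
finger_force: 0.0
tcp [ 0.5419 -0.159   0.0897] shift/30mm [-0.017  0.022  0.012] turn/2pi [0.     0.     0.0004]
```

View pics/a2.png

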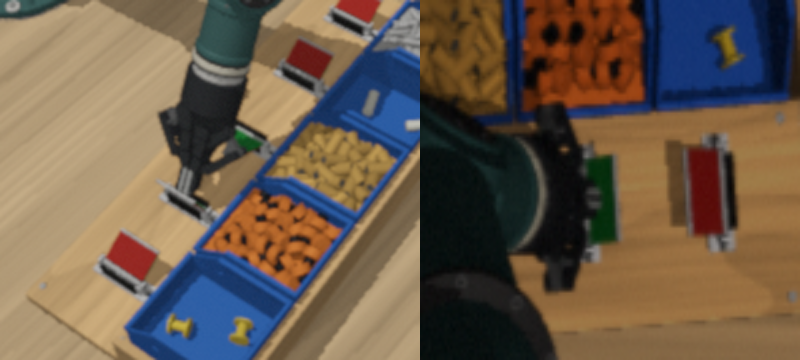

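The knobs tag now shows green (top crop 603,200) and leans right. Next I'll lift off and go to the bolts tag.

```bash
python3 -m inch '[0,0.05,0.3,0,0,0, 0,0.05,0.4,0,0,0, 0,0.05,0.4,0,0,0, 0,0.05,0.4,0,0,0, 0,0.05,0.4,0,0,0, 0,0.05,0.4,0,0,0, 0,0,0.4,0,0,0, 0,0,0.3,0,0,0, 0,0,0,0,0,0, 0,0,0,0,0,0]'
python3 -c "
from h import *
go((.5110,.2120,.048),.083,.056,.04)"
```

```text
time: 7.17
eef_pos: [0.5425, -0.1501, 0.1798]
eef_rot: [0.191, 0.655, 0.71, -0.175]
force: [-0.5, -0.6, -0.7]
finger_gap: 0.0
finger_force: 0.0
tcp [0.5053 0.2803 0.1097] shift/30mm [-1.24  14.347 -2.338] turn/2pi [-0.      0.0002  0.0004]
```

```bash
python3 -m inch '[-0.06,0.5,0,0,0,0, -0.06,0.7,0,0,0,0, -0.06,0.7,0,0,0,0, -0.06,0.7,0,0,0,0, -0.06,0.7,0,0,0,0, -0.06,0.7,0,0,0,0, -0.06,0.7,0,0,0,0, -0.06,0.7,0,0,0,0, -0.06,0.7,0,0,0,0, -0.06,0.7,0,0,0,0]'
python3 -m inch '[-0.06,0.8,0,0,0,0, -0.06,0.8,0,0,0,0, -0.06,0.8,0,0,0,0, -0.06,0.8,0,0,0,0, -0.06,0.8,0,0,0,0, -0.06,0.8,0,0,0,0, -0.06,0.8,0,0,0,0, -0.07,0.8,0,0,0,0, -0.07,0.75,0,0,0,0, -0.07,0.4,0,0,0,0]'
python3 -m inch '[0,0,-0.1,0,0,0, 0,0,-0.3,0,0,0, 0,0,-0.3,0,0,0, 0,0,-0.3,0,0,0, 0,0,-0.3,0,0,0, 0,0,-0.3,0,0,0, 0,0,-0.3,0,0,0, 0,0,-0.3,0,0,0, 0,0,-0.1,0,0,0, 0,0,0,0,0,0]'
python3 - <<'E'
from h import *
go((.5110,.2120,.048),.083,.056,.008)
print(state()["joints"])
a=optics.camera("scene")["frame"][80:260,200:410]; b=optics.camera("top")["frame"][170:290,110:270]
cv2.imwrite("pics/a3.png",np.hstack([cv2.resize(a,(420,360),interpolation=2),cv2.resize(b,(380,360))]))
E
```

```text
time: 8.0
eef_pos: [0.5232, 0.056, 0.1782]
eef_rot: [0.19, 0.654, 0.711, -0.176]
force: [-0.5, -0.4, 0.0]
finger_gap: 0.0001
finger_force: 0.0
time: 8.83
eef_pos: [0.5036, 0.2849, 0.178]
eef_rot: [0.189, 0.653, 0.712, -0.175]
force: [0.4, 1.1, 0.1]
finger_gap: -0.0001
finger_force: 0.0
time: 9.67
eef_pos: [0.505, 0.2798, 0.1091]
eef_rot: [0.19, 0.655, 0.71, -0.176]
force: [0.8, 0.2, 0.5]
finger_gap: -0.0003
finger_force: 0.0
tcp [0.5053 0.2803 0.0777] shift/30mm [ 0.011  0.015 -1.049] turn/2pi [ 0.0002 -0.0002  0.0004]
[-0.59283147  0.74631961 -0.27007058  1.88085736  0.66054585  1.03885731
 -1.23575574]
```

View pics/a3.png

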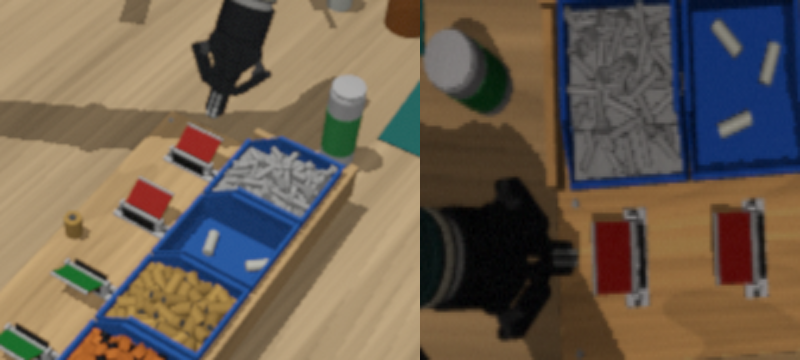

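The tip (top crop 575,257) stands left of the bolts tag's edge (595), and the can is well clear. I'll make the same push here.

```bash
python3 -m inch '[0.01,0.01,-0.15,0,0,0, 0,0,-0.15,0,0,0, 0,0,-0.15,0,0,0, 0,0,-0.15,0,0,0, 0,0,-0.15,0,0,0, 0,0,-0.15,0,0,0, 0,0,-0.1,0,0,0, 0,0,-0.05,0,0,0, 0,0,0,0,0,0, 0,0,0,0,0,0]'
python3 -m inch '[0.01,-0.09,0.01,0,0,0, 0.01,-0.09,0.01,0,0,0, 0.01,-0.09,0.01,0,0,0, 0.01,-0.09,0.01,0,0,0, 0.01,-0.09,0.02,0,0,0, 0.01,-0.09,0.02,0,0,0, 0.01,-0.09,0.02,0,0,0, 0.01,-0.09,0.02,0,0,0, 0.01,-0.09,0.02,0,0,0, 0.01,-0.09,0.02,0,0,0]'
python3 -m inch '[0.01,-0.09,0.02,0,0,0, 0.01,-0.09,0.02,0,0,0, 0.01,-0.09,0.02,0,0,0, 0.01,-0.09,0.02,0,0,0, 0.01,-0.1,0.02,0,0,0, 0.01,-0.1,0.02,0,0,0, 0.01,-0.1,0.02,0,0,0, 0.01,-0.1,0.02,0,0,0, 0.01,-0.1,0.02,0,0,0, 0,-0.1,0.02,0,0,0]'
python3 -m inch '[0,0.05,0.3,0,0,0, 0,0.05,0.4,0,0,0, 0,0.05,0.4,0,0,0, 0,0.05,0.4,0,0,0, 0,0.05,0.4,0,0,0, 0,0.05,0.4,0,0,0, 0,0.2,0.5,0,0,0, 0,0.4,0.5,0,0,0, 0,0.4,0.4,0,0,0, 0,0.4,0.2,0,0,0]'
python3 -m inch '[0,0.4,0.2,0,0,0, 0,0.3,0.2,0,0,0, 0,0.2,0.1,0,0,0, 0,0,0,0,0,0, 0,0,0,0,0,0, 0,0,0,0,0,0, 0,0,0,0,0,0, 0,0,0,0,0,0, 0,0,0,0,0,0, 0,0,0,0,0,0]'
python3 - <<'E'
from h import *
cv2.imwrite("pics/a4.png",np.hstack([optics.camera("scene")["frame"][80:380,100:420],cv2.resize(optics.camera("top")["frame"][140:300,110:480],(480,300))]))
for n in("top","scene"):
    for t in tags(n): print(n,t[0],t[1],t[3])
E
```

```text
time: 10.6
eef_pos: [0.5057, 0.2805, 0.0786]
eef_rot: [0.19, 0.655, 0.71, -0.176]
force: [0.4, -0.0, 0.3]
finger_gap: 0.0001
finger_force: 0.0
time: 11.43
eef_pos: [0.5088, 0.2532, 0.0836]
eef_rot: [0.19, 0.655, 0.71, -0.176]
force: [-1.0, 0.2, -0.6]
finger_gap: -0.0
finger_force: 0.1
time: 12.27
eef_pos: [0.5115, 0.2243, 0.0896]
eef_rot: [0.19, 0.655, 0.71, -0.176]
force: [-0.3, -0.2, -0.3]
finger_gap: -0.0001
finger_force: 0.0
time: 13.1
eef_pos: [0.512, 0.2769, 0.2091]
eef_rot: [0.191, 0.655, 0.71, -0.174]
force: [0.6, 0.4, -0.6]
finger_gap: 0.0001
finger_force: 0.0
time: 13.93
eef_pos: [0.5114, 0.3023, 0.2214]
eef_rot: [0.19, 0.655, 0.71, -0.176]
force: [-0.5, -0.6, 0.3]
finger_gap: 0.0004
finger_force: 0.0
top red [452, 216, 23, 37, 340] [0.5771, -0.4567, 0.059]
top red [389, 232, 12, 23, 220] [0.551, -0.2828, 0.059]
top red [236, 241, 13, 23, 279] [0.5196, 0.1007, 0.059]
top green [352, 234, 15, 23, 305] [0.5439, -0.1938, 0.059]
top green [302, 237, 14, 23, 291] [0.5332, -0.066, 0.059]
top green [201, 243, 12, 24, 250] [0.5118, 0.1894, 0.059]
scene red [250, 1, 5, 24, 98] [-0.0808, 0.7058, 0.059]
scene red [257, 0, 5, 18, 63] [-0.0824, 0.749, 0.059]
scene red [246, 8, 52, 48, 1004] [0.07, 0.6395, 0.059]
scene red [265, 171, 19, 17, 191] [0.5208, 0.1056, 0.059]
scene red [175, 267, 22, 22, 266] [0.5532, -0.2774, 0.059]
scene red [119, 343, 41, 18, 300] [0.6035, -0.4765, 0.059]
scene green [362, 138, 17, 20, 227] [0.6639, 0.3765, 0.059]
scene green [229, 213, 21, 12, 99] [0.5354, -0.0602, 0.059]
scene green [198, 246, 22, 14, 135] [0.5458, -0.1882, 0.059]
```

View pics/a4.png

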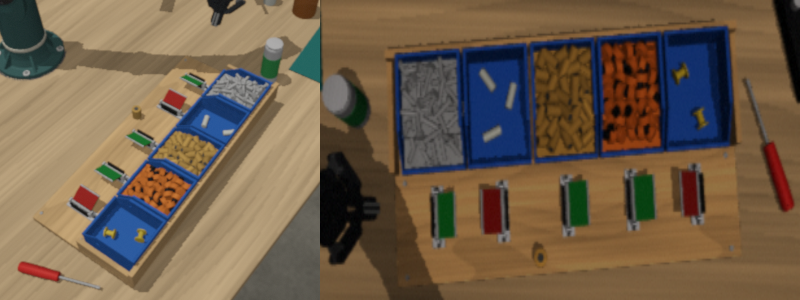

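The tags now read green, red, green, green, red for bolts, spacers, sleeves, knobs and spools, all lying fully over. The coupling, screwdriver and can have not moved.

```bash
python3 -c "
from workcell import ctrl
print(ctrl.close_job())"
```

```text
the job is handed in; nothing more can be done
None
```

I flipped the two wrong tags (bolts and knobs) to green, left the other three and the loose things as they were, and handed the job in at about 14 s; no verdict was returned.

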